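# Clamp the flat brush by its handle in the lever clip

## Robot

A 6-joint arm with a two-finger parallel gripper is mounted at the origin on a cart in front of the work surface, level with it; the furniture and walls round the work are solid. World frame = base frame: x ahead of the robot, y to its left, z up, the work surface at z = 0. Lengths are in m, angles in rad, forces in N, time in s.
With the tool pointing down it reaches from about 0.35 to 0.975 m from the base axis. Payload 4.9 kg.
Tool frame: the origin (TCP) lies at the very end of the fingers, on their centre line; the grasp point (between the pads) lies 19 mm behind it (pinch_z is the distance from the TCP to the grasp point, in m); z points along the fingers, y is the line along which they close (so a half turn about z gives the same grasp; the last joint's range is limited). The gripper opens to 85 mm and grips with 20 to 120 N. Pads are 22 mm wide; open, the fingers measure 114 mm over their backs; the gripper's body (76 mm by 85 mm) begins 54 mm behind the grasp point. The pads swing forward as they close: fully open they stand 13 mm farther back than shut.
Start: joints at [1, 0.053, 1.613, -0, 1.476, -0.119], TCP at [0.273, 0.562, 0.231] pointing down, gripper open.
Joint ranges: [-3.01, 3.01], [-1.01, 2.22], [0.06, 2.58], [-1.02, 4.17], [0.09, 2.62], [-3.14, 3.14]. Speed limits (rad/s): [2.57, 2.57, 3.14, 3.14, 3.14, 3.14].

## Interface

Orientations are given as a unit quaternion [w, x, y, z].
In Python, from plant import * gives the robot as it stands. The module is installed in compiled form; this text tells all that it offers.
- The arm moves only by the tool play_rows, never from a script. Its arguments are lists of equal length, an entry for each row: "linear": the shift along the world's x, y, z in m, a list of three; "turn": the turn about the world's z in degrees. A call has 1 to 8 rows; each row shifts and turns the commanded pose from where the row before left it; what a row does not reach is not made up. A row lasts 1/8 s, in which the tool goes at most 62.5 mm and 10.7 degrees, less where a joint would pass 70% of its speed; a pose out of reach is approached as far as the arm can. A call is refused whole if a number of a shift passes 0.0625 or a number of a turn 10.7, either way. A call with a gripper value outside its range is refused whole. "hand" is the finger opening in m, from 0 to 0.0854, set as the call begins (left out, the last holds). The fingers move at their own pace and stop on an object; the grip force is fixed at half the most. Time passes only in rows, so rows that do not move let the fingers close. It gives the time, the measured TCP pose, the force, the opening and the grip force at its end, in the units of the state.
- state(): the state, without advancing time (a new reading comes with each control period).
- grab_frame(name): name is "scene" or "side" or "wrist"; returns the picture (420x560x3 uint8, red, green, blue); there is no depth.
- camera_info(name): a dict with "camera_matrix" (3x3 intrinsics, pixels), "distortion" ([k1, k2, p1, p2, k3] as OpenCV has them; the pictures are not rectified), "origin" and "attitude" of the camera in the world; the wrist camera has in their place "mount" (4x4, takes a point from camera to tool coordinates, whose origin is the TCP and whose axes are the flange's). Camera axes: x right, y down, z forward; pixel columns grow to the right and rows downward; lengths in m; the calibration is good to about 2 mm. A picture is of the moment at which its call begins: read the wrist's pose just before it. camera_info takes no time and is no camera call.
- job_done(): hands the job in; it is judged then, once.
Trained networks look in the newest picture that a camera, given by its name, has taken for a name from the list of things; names that differ only in an ending like _2 or _b are one class to them, and where a whole thing is asked for, a point or a joint stands for the part that bears it (a point fixed in the world has none). Each returns a list of dicts, best first, with "p" (0 to 1); they miss things now and then, are a little off and sometimes report something else, mostly with a low value. They report only what shows in the picture. A call takes as long as a camera call.
- trace(camera, thing): "region" (420x560 bool, what is visible of it) and "location" ([column, row] in pixels, amid what is visible of it).
The state is a dict: "time": time; "joint_pos": joint angles; "joint_vel": joint speeds; "joint_efforts": joint torques, N m; "tool_pos": TCP position; "tool_rot": TCP orientation; "contact_force": force on the tool from outside, world axes, zero at the start; "ft_torque": the same for the moment, N m; "gripper_width": opening from 0.0 (shut) to 1.0 (fully open); "grasp_force": force on a finger pad.
Only numpy, scipy, OpenCV 4.12 (cv2) and the standard library are available. Lean on these libraries where they do the work, as an engineer would, in place of code of your own. Each camera call takes 0.05 s, during which the arm holds its last target. There are 200 camera calls.

## Task

The flat paint brush lies in its metal keeper with only its handle out; it is to be clamped in the lever clip so that its bristles can be combed. Press down the clip's tail with the fingers so that its jaw tips up, slide the brush handle in flat between the guide walls under the raised jaw until the brush's metal ferrule meets the front of the clip, and then press the jaw down onto the handle. Leave the toner bottles, cup stack and marker that stand or lie around where they are.

Things in the scene. Friction and masses are not known exactly. Their poses are not given: they have to be found in the camera images.
- brush: Loose flat paint brush, 195 mm long, 90 g, lying flat, rigid. Origin: underside of the shoulder where handle meets ferrule; x along the handle, z up. Wooden handle x = 0..95 mm, about 30 wide, 18 thick; steel ferrule x = -45..0, 50 wide, 20 thick; dark bristles x = -100..-45, 48 wide. Balances at about x = 15. Starts with ferrule and bristles in the keeper, handle out of its mouth.
- keeper: Fixed sheet-aluminium sleeve without floor on the bench, 110 mm long (x), 76 wide, 38 high, 102 wide over its feet; inside 68 wide, 34 high. Origin: centre of its underside. Open only at the -x end (mouth at x = -55 mm); roof, sides and back closed.
- clip: Fixed lever clip. Origin: centre of the underside of its board, 200 x 90 x 8 mm. Mouth at x = -100, tail end at +100 mm. Guide walls 20 mm high on the board, x = -100..-10, inner faces at y = +-21, outer +-29: the channel takes the handle, not the ferrule, which stops at the wall ends. Lever axle along y at x = 10, z = 52 mm; its brackets are 64 mm high, knobs out to y = +-43.
- lever (a joint): Angle of the clip's seesaw lever, rad: 0 = jaw down (pad about 15 mm above the board), 0.5 = jaw fully up (pad about 50 mm above the board), tail down. With the handle under the jaw it closes to about 0.01 to 0.05. Stiff, balanced pivot: it stays where it is left; about 3 N on the tail or the jaw end moves it.
- tail_pad (a point): Centre of the top of the lever's tail pad, a 32 x 40 mm rubber pad, 68 mm behind the axle; about 74 mm above the bench with the jaw down and 39 mm with the jaw up. Press it straight down to tip the jaw up.
- jaw_top (a point): Centre of the flat top of the lever's jaw end, about 28 x 36 mm, 72 mm in front of the axle; about 48 mm above the bench with the jaw down and 83 mm with it up. Press it straight down to clamp.
- toner_a: Bystander: standing toner dropper bottle, 42 mm wide, 106 mm high; origin at the centre of its underside.
- toner_b: Bystander: standing toner dropper bottle, 42 mm wide, 118 mm high; origin at the centre of its underside.
- cup_stack: Bystander: standing stack of upturned clear cups, 56 mm wide, 140 mm high; origin at the centre of its underside.
- tape_roll: Bystander: masking tape roll stuck to the bench, lying flat, 96 mm wide, 25 mm high; origin at the centre of its underside.
- marker: Bystander: felt marker lying, 16 mm wide, 140 mm long along its y, 18 mm high; origin at the middle of its underside.
- toner_c: Bystander: standing toner dropper bottle, 42 mm wide, 110 mm high; origin at the centre of its underside.
- toner_d: Bystander: standing toner dropper bottle, 42 mm wide, 114 mm high; origin at the centre of its underside.

How it is judged:
On the way, in this order (a step that is already met when the one before it is completed fails the run):
1. the fingers have pressed the clip's tail down so that the jaw is tipped up (value of joint lever above 0.38 rad and distance between the grasp point and tail_pad below 0.07 m and contact force between the fingers and anything else above 0.3 N), for 0.05 s.
2. the brush handle lies in the clip's channel under the raised jaw (x of brush in the frame of clip above -0.118 m and y of brush in the frame of clip between -0.014 and 0.014 m and z of brush in the frame of clip below 0.022 m and angle between the x axis of brush and the x axis of clip, either way round below 0.2 rad and value of joint lever above 0.15 rad), for 0.1 s.
At the end, for the whole second after the job is handed in: The brush handle lies flat between the clip's guide walls with the ferrule's shoulder no more than 18 mm short of the clip's front, within 14 mm of its centre line and 0.2 rad of its direction; the jaw is down on the handle (lever below 0.09 rad) and the brush is at rest (x of brush in the frame of clip between -0.118 and -0.09 m and y of brush in the frame of clip between -0.014 and 0.014 m and z of brush in the frame of clip below 0.013 m and angle between the x axis of brush and the x axis of clip, either way round below 0.2 rad and value of joint lever below 0.09 rad and linear speed of brush below 0.02 m/s); the robot touches nothing.
It fails at once if a bystander (toner bottle, the cup stack or marker) is moved by more than 30 mm (distance of any of toner_a, toner_b, cup_stack, marker, toner_c, toner_d from where it was at the start of the episode above 0.03 m).
It also fails if it takes over 67 s, if anything falls off the work surface, if the arm or the gripper's body presses on something with over 40 N, if the wrist force passes 120 N, or if a joint passes its speed limit or range.

## Working session

There is one attempt and no reset: what is moved stays moved. The work goes in short steps, Python scripts to look and compute and a tool call to move; the robot and the scene stay as the last step left them, time stands still between calls to the robot, and variables do not carry over. Pictures are saved under pics/ and viewed, at most 10 in all, crops included, and the job is handed in when it is done.

Besides the shell and the picture viewer there is one more tool, called after ">>>" as name(argument=value, ...) on one line, values as JSON. play_rows: Moves the arm, as the interface text tells. Its arguments: {"type":"object","properties":{"linear":{"type":"array","items":{"type":"array","items":{"type":"number"}}},"turn":{"type":"array","items":{"type":"number"}},"hand":{"type":"number"}},"required":["linear","turn"]}

```bash
mkdir -p pics
cat > h.py <<'E'
from plant import *
import numpy as np, cv2
from scipy.spatial.transform import Rotation as R
def cam(n):
    c=camera_info(n); K=np.array(c["camera_matrix"],float); D=np.array(c["distortion"],float)
    if "mount" in c:
        s=state(); M=np.array(c["mount"]); q=s["tool_rot"]
        T=np.eye(4); T[:3,:3]=R.from_quat([q[1],q[2],q[3],q[0]]).as_matrix(); T[:3,3]=s["tool_pos"]
        T=T@M; return K,D,T[:3,3],T[:3,:3]
    a=np.array(c["attitude"],float)
    Rm=a if a.shape==(3,3) else R.from_quat([a[1],a[2],a[3],a[0]]).as_matrix()
    return K,D,np.array(c["origin"],float),Rm
def ray(n,px,z,C=None):
    K,D,o,Rm=C or cam(n)
    u=cv2.undistortPoints(np.array(px,float).reshape(-1,1,2),K,D).reshape(-1,2)
    d=np.c_[u,np.ones(len(u))]@Rm.T
    return o+d*((z-o[2])/d[:,2])[:,None]
def proj(n,P,C=None):
    K,D,o,Rm=C or cam(n)
    return cv2.projectPoints((np.array(P,float).reshape(-1,3)-o)@Rm,np.zeros(3),np.zeros(3),K,D)[0].reshape(-1,2)
def save(n,f):
    im=grab_frame(n); cv2.imwrite("pics/"+f,im[:,:,::-1]); return im
E
python3 - <<'E'
from h import *
a=save("scene","s0.png"); b=save("side","d0.png")
for n in("scene","side","wrist"): print(n,camera_info(n))
for n in("scene","side"):
  for t in("brush","keeper","clip","lever","tail_pad","jaw_top","toner_a","cup_stack","tape_roll","marker"):
    for d in trace(n,t)[:4]:
      ys,xs=np.nonzero(d["region"]); print(n,t,round(d["p"],2),np.round(d["location"]),xs.min(),xs.max(),ys.min(),ys.max())
E
```

```text
scene {'camera_matrix': array([[489.0010993 ,   0.        , 285.26911232],
       [  0.        , 489.0010993 , 216.89905095],
       [  0.        ,   0.        ,   1.        ]]), 'distortion': array([-0.0385473,  0.       ,  0.       ,  0.       ,  0.       ]), 'origin': array([-0.01227013, -0.98407848,  0.7431171 ]), 'attitude': array([-0.48462926,  0.83340293, -0.23507838,  0.12374246])}
side {'camera_matrix': array([[499.19640389,   0.        , 279.34243602],
       [  0.        , 499.19640389, 211.48913434],
       [  0.        ,   0.        ,   1.        ]]), 'distortion': array([-0.09111256,  0.        ,  0.        ,  0.        ,  0.        ]), 'origin': array([0.47938295, 1.06484463, 1.07327277]), 'attitude': array([ 0.0098421 , -0.02855198,  0.9154166 , -0.4013731 ])}
wrist {'camera_matrix': array([[294.65157422,   0.        , 279.36324972],
       [  0.        , 294.65157422, 209.18789265],
       [  0.        ,   0.        ,   1.        ]]), 'distortion': array([-0.04451197,  0.        ,  0.        ,  0.        ,  0.        ]), 'mount': array([[ 4.05544656e-04, -9.54704705e
[... 1036 characters left out ...]
302 259 279
side keeper 0.88 [272. 295.] 249 295 272 319
side keeper 0.58 [271. 180.] 256 280 159 199
side clip 0.77 [266. 189.] 248 289 159 212
side lever 0.96 [271. 180.] 256 281 159 200
side tail_pad 0.87 [268. 178.] 256 280 158 198
side tail_pad 0.26 [248. 145.] 242 254 128 158
side jaw_top 0.8 [268. 178.] 256 280 159 199
side toner_a 0.73 [233. 183.] 227 239 167 197
side toner_a 0.65 [330. 315.] 324 341 302 333
side toner_a 0.65 [247. 144.] 242 253 128 158
side toner_a 0.55 [258. 234.] 250 264 219 250
side cup_stack 0.58 [201. 243.] 192 214 223 269
side tape_roll 0.75 [220. 216.] 202 233 208 234
side tape_roll 0.39 [331. 314.] 324 341 302 331
side marker 0.62 [341. 257.] 340 345 240 278
```

```bash
python3 -c "
import cv2,numpy as np
a=cv2.imread('pics/s0.png');b=cv2.imread('pics/d0.png')
cv2.imwrite('pics/both.png',cv2.resize(np.vstack([a,b]),None,fx=.714,fy=.714))"
```

```text
(no output)
```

View pics/s0.png

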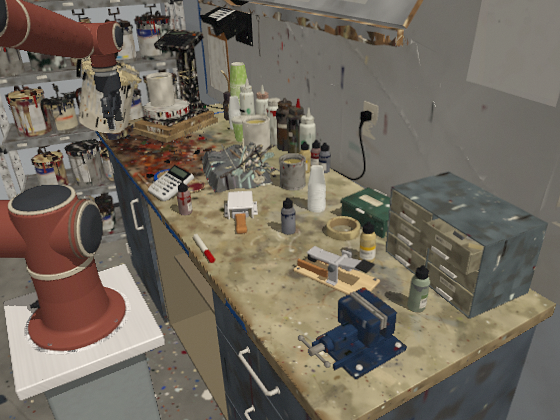

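View pics/d0.png

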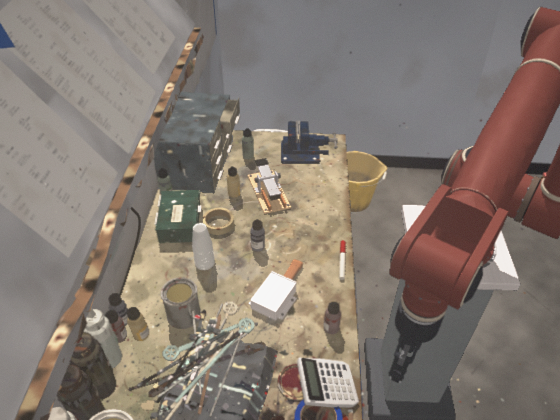

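The scene view shows the keeper at (242,204) with the handle at (242,224), and the clip at (338,270) with its dark tail pad at about (365,265). The side view shows the keeper at (272,297), the handle at (292,270), and the clip at (268,188) with its mouth towards the keeper.

Run:
```python
from h import *
def p(n,l,z): print(n,z,np.round(ray(n,l,z),3).tolist())
p("side",[[291,270],[284,277],[299,264]],.015)
p("side",[[272,295]],.038)
p("side",[[268,188]],.03); p("side",[[275,211],[262,163]],.01)
p("scene",[[242,220],[240,231]],.015);p("scene",[[242,200]],.035)
p("scene",[[294,272],[345,294],[379,272]],.008)
print("toners scene base");p("scene",[[185,213],[288,233],[369,260],[418,311],[318,210]],.0);p("side",[[204,268],[333,331],[259,248],[234,197],[249,158]],.0)
p("scene",[[196,237],[213,261]],.01)
s=state();print(s["tool_rot"],s["contact_force"],s["time"])
```

```text
side 0.015 [[0.497, 0.155, 0.015], [0.515, 0.182, 0.015], [0.475, 0.132, 0.015]]
side 0.038 [[0.542, 0.264, 0.038]]
side 0.03 [[0.586, -0.176, 0.03]]
side 0.01 [[0.557, -0.089, 0.01], [0.62, -0.335, 0.01]]
scene 0.015 [[0.503, 0.162, 0.015], [0.471, 0.109, 0.015]]
scene 0.035 [[0.544, 0.241, 0.035]]
scene 0.008 [[0.503, -0.132, 0.008], [0.559, -0.27, 0.008], [0.682, -0.246, 0.008]]
toners scene base
scene 0.0 [[0.383, 0.322, 0.0], [0.593, 0.047, 0.0], [0.702, -0.183, 0.0], [0.668, -0.4, 0.0], [0.741, 0.112, 0.0]]
side 0.0 [[0.743, 0.151, 0.0], [0.382, 0.339, 0.0], [0.594, 0.064, 0.0], [0.697, -0.158, 0.0], [0.67, -0.374, 0.0]]
scene 0.01 [[0.355, 0.155, 0.01], [0.348, 0.021, 0.01]]
[2.18278376e-05 2.23978297e-01 9.74594131e-01 3.25535804e-05] [ 0.09075521  0.14952647 -0.0296976 ] 1.1
```

>>> play_rows(linear=[[0.03,-0.05,0],[0.03,-0.05,0],[0.03,-0.05,0],[0.03,-0.05,0],[0.03,-0.05,0],[0.03,-0.05,0],[0.03,-0.05,0],[0.02,-0.05,0]], turn=[-10.5,-10.5,-10.5,-10.5,-10.5,-10.5,-10.5,-10.5])

```text
time: 2.1
tool_pos: [0.5038, 0.1604, 0.2316]
tool_rot: [0.0, 0.82, 0.572, 0.0]
contact_force: [0.1, 0.5, 0.7]
gripper_width: 1.003
grasp_force: 0.0
```

Run:
```python
from h import *
C=cam("wrist"); save("wrist","w1.png"); print(state()["tool_pos"])
np.savez("w1.npz",*C)
for t in("brush","keeper"):
    for d in trace("wrist",t)[:2]:
      m=d["region"].astype(np.uint8); r=cv2.minAreaRect(np.argwhere(m)[:,::-1].astype(np.float32)); b=cv2.boxPoints(r)
      print(t,d["p"],d["location"],np.round(b).tolist(),np.round(ray("wrist",b,.018 if t=="brush" else .038,C),3)[:,:2].tolist())
```

```text
[0.50557737 0.15527409 0.2315116 ]
brush 0.85 [270.7, 181.8] [[259.0, 217.0], [264.0, 148.0], [289.0, 149.0], [284.0, 218.0]] [[0.464, 0.128], [0.501, 0.206], [0.528, 0.194], [0.493, 0.114]]
keeper 0.82 [281.5, 94.6] [[232.0, 145.0], [243.0, 36.0], [331.0, 45.0], [321.0, 154.0]] [[0.47, 0.222], [0.523, 0.321], [0.605, 0.282], [0.56, 0.179]]
keeper 0.7 [185.7, 255.7] [[165.0, 213.0], [176.0, 208.0], [216.0, 298.0], [205.0, 303.0]] [[0.363, 0.178], [0.378, 0.178], [0.372, 0.047], [0.355, 0.046]]
```

View pics/w1.png

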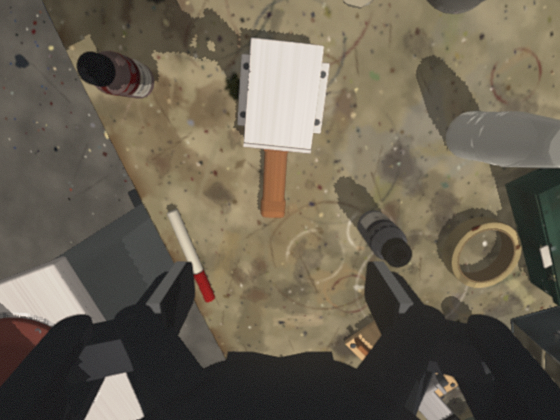

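>>> play_rows(linear=[[0.01,-0.05,0],[0.01,-0.05,0],[0.01,-0.05,0],[0.01,-0.05,0],[0.01,-0.05,0],[0.01,-0.05,0],[0,-0.03,0],[0,0,0]], turn=[7,7,7,7,7,0,0,0], hand=0)

```text
time: 3.25
tool_pos: [0.5631, -0.168, 0.2311]
tool_rot: [-0.0, 0.608, 0.794, 0.0]
contact_force: [0.2, 0.9, 0.2]
gripper_width: -0.003
grasp_force: 0.0
```

Run:
```python
from h import *
C=cam("wrist"); save("wrist","w2.png"); print(state()["tool_pos"])
np.savez("w2.npz",*C)
for t in("clip","lever"):
    for d in trace("wrist",t)[:2]:
      m=d["region"].astype(np.uint8); r=cv2.minAreaRect(np.argwhere(m)[:,::-1].astype(np.float32)); b=cv2.boxPoints(r)
      print(t,d["p"],d["location"],np.round(b).tolist(),np.round(ray("wrist",b,.008 if t=="clip" else .06,C),3)[:,:2].tolist())
```

```text
[ 0.56305918 -0.16686267  0.23115647]
clip 0.72 [294.1, 190.4] [[248.0, 125.0], [324.0, 117.0], [341.0, 287.0], [266.0, 294.0]] [[0.509, -0.112], [0.594, -0.08], [0.688, -0.293], [0.587, -0.333]]
lever 0.65 [296.6, 204.7] [[274.0, 143.0], [317.0, 143.0], [319.0, 288.0], [276.0, 289.0]] [[0.544, -0.121], [0.587, -0.108], [0.641, -0.273], [0.591, -0.287]]
```

View pics/w2.png

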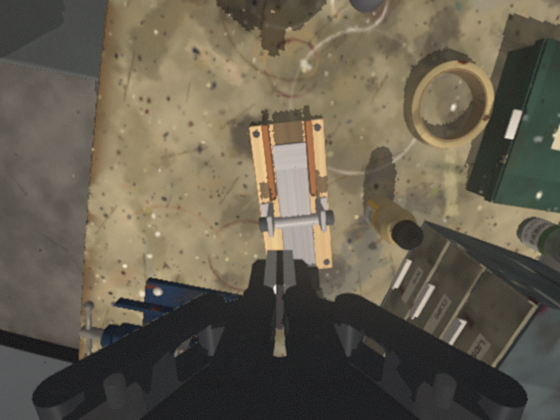

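w1: keeper centre at about (285,97), mouth edge at y≈150, handle tip at (273,216). w2: clip front corners at (249,125) and (324,118), axle knobs at (267,220) and (331,215), jaw end at (290,144), rear right corner at about (330,267).

Run:
```python
from h import *
from scipy.optimize import least_squares
def fit(f,L,P,x0):
    z=np.load(f); C=[z["arr_%d"%i] for i in range(4)]; L=np.array(L,float);P=np.array(P,float)
    def w(v,Q): c,s=np.cos(v[2]),np.sin(v[2]); Q=np.array(Q,float); return np.c_[v[0]+c*Q[:,0]-s*Q[:,1],v[1]+s*Q[:,0]+c*Q[:,1],Q[:,2]]
    r=least_squares(lambda v:(proj("",w(v,L),C)-P).ravel(),x0)
    print(np.round(r.x,4),np.degrees(r.x[2]),np.round(r.fun.reshape(-1,2),1).tolist()); return r.x,w
v,w=fit("w2.npz",[[-.1,-.045,.008],[-.1,.045,.008],[.1,.045,.008],[.01,-.043,.052],[.01,.043,.052],[-.076,0,.047]],[[249,125],[324,118],[330,267],[267,220],[332,215],[290,144]],[.59,-.19,-1.2])
print("tail,jaw,mouth,axle",np.round(w(v,[[.078,0,0],[-.062,0,0],[-.1,0,0],[.01,0,0]]),3).tolist())
k,w=fit("w1.npz",[[-.055,-.038,.038],[-.055,.038,.038],[.055,.038,.038],[.055,-.038,.038]],[[244,146],[310,152],[323,46],[253,39]],[.54,.24,1.1])
z=np.load("w1.npz"); C=[z["arr_%d"%i] for i in range(4)]
print("tip,mouth-handle",np.round(ray("",[[262,216],[284,215],[274,214],[266,152],[288,154]],.018,C),4).tolist())
print(state()["tool_pos"],state()["joint_pos"])
```

```text
[ 0.5883 -0.188  -1.2083] -69.23009245422747 [[0.9, -0.8], [1.1, -1.4], [2.8, -0.2], [-6.9, 2.8], [2.3, 0.8], [0.4, -0.6]]
tail,jaw,mouth,axle [[0.616, -0.261, 0.0], [0.566, -0.13, 0.0], [0.553, -0.094, 0.0], [0.592, -0.197, 0.0]]
[0.5395 0.2482 1.1126] 63.748551875827495 [[66.8, 8.9], [-66.3, -4.3], [-71.4, -5.9], [71.9, 9.7]]
tip,mouth-handle [[0.4677, 0.1273, 0.018], [0.4944, 0.1188, 0.018], [0.4829, 0.1245, 0.018], [0.5013, 0.2008, 0.018], [0.5252, 0.1894, 0.018]]
[ 0.56300107 -0.16602198  0.23121075] [-4.13819539e-01 -3.67094131e-02  1.70297427e+00  6.45775831e-04
  1.47573145e+00 -6.79912945e-01]
```

>>> play_rows(linear=[[0.0265,-0.0475,0],[0.0265,-0.0475,0],[0,0,-0.05],[0,0,-0.05],[0,0,-0.045],[0,0,-0.02],[0,0,-0.01],[0,0,-0.01]], turn=[5,0,0,0,0,0,0,0])

```text
time: 4.4
tool_pos: [0.6177, -0.2631, 0.0487]
tool_rot: [0.002, 0.573, 0.82, 0.0]
contact_force: [-0.6, 0.3, 4.8]
gripper_width: -0.004
grasp_force: 1.8
```

>>> play_rows(linear=[[0,0,-0.005],[0,0,-0.003],[0,0,0],[0,0,0]], turn=[0,0,0,0])

```text
time: 4.9
tool_pos: [0.6186, -0.2643, 0.0427]
tool_rot: [0.004, 0.573, 0.82, 0.0]
contact_force: [-1.4, -0.6, 10.9]
gripper_width: -0.001
grasp_force: 4.8
```

Run:
```python
from h import *
s=state();print(s["tool_pos"],s["contact_force"])
save("wrist","w3.png")
```

```text
[ 0.61856228 -0.26431452  0.04265466] [-1.38874108 -0.55092822 10.88588828]
```

View pics/w3.png

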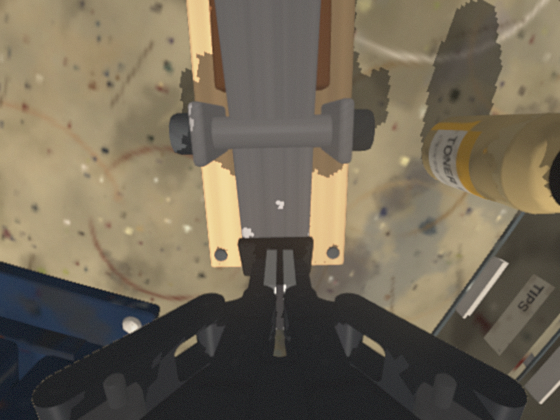

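The jaw is up fully: the tail pad is down on the board and the clip's axis runs vertically in the picture at column 276.

>>> play_rows(linear=[[0,0,0.06],[0,0,0.0625],[0,0,0.0625],[-0.0235,0.06,0],[-0.0235,0.06,0],[-0.0235,0.06,0],[-0.0235,0.06,0],[-0.0235,0.06,0]], turn=[0,0,0,-9,-9,-9,-9,-8.6], hand=0.06)

```text
time: 5.95
tool_pos: [0.5011, 0.0301, 0.2237]
tool_rot: [0.0, 0.842, 0.539, 0.001]
contact_force: [1.0, 0.3, 0.7]
gripper_width: 0.701
grasp_force: 0.0
```

>>> play_rows(linear=[[0,0.06,0],[0,0.06,0],[0,0,-0.06],[0,0,-0.04],[0,0,0],[0,0,0]], turn=[0,0,0,0,0,0])

```text
time: 6.7
tool_pos: [0.5032, 0.1484, 0.1253]
tool_rot: [0.001, 0.841, 0.541, 0.001]
contact_force: [0.1, 1.1, 0.7]
gripper_width: 0.704
grasp_force: 0.0
```

Run:
```python
from h import *
s=state();print(s["tool_pos"],s["tool_rot"],s["contact_force"])
C=cam("wrist"); save("wrist","w4.png"); np.savez("w4.npz",*C)
for d in trace("wrist","brush")[:1]:
      b=cv2.boxPoints(cv2.minAreaRect(np.argwhere(d["region"])[:,::-1].astype(np.float32)))
      print(d["p"],np.round(b).tolist(),np.round(ray("wrist",b,.016,C),4)[:,:2].tolist())
```

```text
[0.50318285 0.14835446 0.1253457 ] [5.79415291e-04 8.41054800e-01 5.40947679e-01 1.44777771e-03] [0.13111934 1.07703113 0.69277672]
0.67 [[249.0, 149.0], [283.0, 148.0], [285.0, 243.0], [251.0, 244.0]] [[0.5005, 0.2055], [0.5269, 0.1943], [0.4934, 0.1146], [0.4644, 0.1269]]
```

View pics/w4.png

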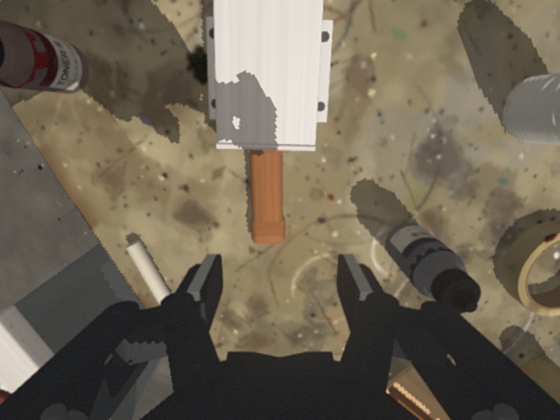

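>>> play_rows(linear=[[-0.006,0.013,-0.04],[0,0,-0.05],[0,0,-0.025],[0,0,-0.007],[0,0,0],[0,0,0]], turn=[0,0,0,0,0,0])

```text
time: 7.55
tool_pos: [0.4978, 0.1615, 0.0035]
tool_rot: [0.001, 0.841, 0.541, 0.002]
contact_force: [0.4, -0.4, -0.7]
gripper_width: 0.706
grasp_force: 0.0
```

>>> play_rows(linear=[[0,0,0],[0,0,0],[0,0,0],[0,0,0]], turn=[0,0,0,0], hand=0.015)

```text
time: 8.05
tool_pos: [0.497, 0.1615, 0.0026]
tool_rot: [0.0, 0.841, 0.541, 0.001]
contact_force: [-0.0, 0.0, 5.7]
gripper_width: 0.334
grasp_force: 61.4
```

>>> play_rows(linear=[[0,0,0.005],[-0.008,-0.0175,0],[-0.008,-0.0175,0],[-0.008,-0.0175,0],[-0.008,-0.0175,0],[-0.008,-0.0175,0],[-0.008,-0.0175,0],[-0.008,-0.0175,0]], turn=[0,0,0,0,0,0,0,0])

```text
time: 9.05
tool_pos: [0.4391, 0.0374, 0.0062]
tool_rot: [0.0, 0.841, 0.541, -0.0]
contact_force: [-0.3, -0.2, -1.2]
gripper_width: 0.334
grasp_force: 60.7
```

>>> play_rows(linear=[[0,0,0],[0,0,-0.004],[0,0,0]], turn=[0,0,0])

```text
time: 9.43
tool_pos: [0.4405, 0.0389, 0.0026]
tool_rot: [0.0, 0.841, 0.541, 0.0]
contact_force: [1.0, -0.4, 0.4]
gripper_width: 0.337
grasp_force: 60.9
```

>>> play_rows(linear=[[0,0,0],[0,0,0],[0,0,0.05],[0,0,0.04],[0.0,0.0,0.03],[0,0,0]], turn=[0,0,0,0,0,0], hand=0.0854)

```text
time: 10.18
tool_pos: [0.4419, 0.0388, 0.1251]
tool_rot: [0.002, 0.841, 0.541, 0.002]
contact_force: [-0.0, 0.1, 0.7]
gripper_width: 1.0
grasp_force: 0.0
```

Run:
```python
from h import *
s=state();print(s["tool_pos"],s["tool_rot"],s["contact_force"])
C=cam("wrist"); save("wrist","w5.png"); np.savez("w5.npz",*C)
for d in trace("wrist","brush")[:1]:
      b=cv2.boxPoints(cv2.minAreaRect(np.argwhere(d["region"])[:,::-1].astype(np.float32)))
      print(d["p"],np.round(b).tolist(),np.round(ray("wrist",b,.018,C),4)[:,:2].tolist())
```

```text
[0.44192024 0.038769   0.12512132] [0.00182067 0.84088494 0.54120544 0.00242409] [-0.0362741   0.05431482  0.73191846]
0.78 [[241.0, 22.0], [305.0, 21.0], [309.0, 252.0], [246.0, 254.0]] [[0.4765, 0.1837], [0.5203, 0.1647], [0.4491, -0.0122], [0.3951, 0.0113]]
```

View pics/w5.png

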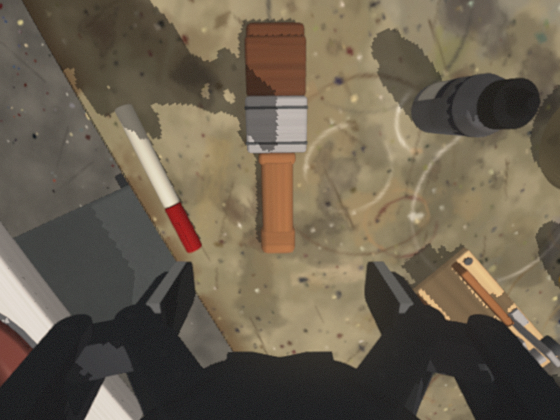

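The brush is clear of the keeper: ferrule at columns 246–307, rows 96–153, with the shoulder at (277,153) and the handle tip at (278,250).

Run:
```python
from h import *
z=np.load("w5.npz"); C=[z["arr_%d"%i] for i in range(4)]
r=ray("",[[277,153],[276.5,97],[278,235],[276,25]],.019,C)[:,:2]; print(np.round(r,4).tolist())
d=r[0]-r[3]; print(np.degrees(np.arctan2(-d[1],-d[0])),np.linalg.norm(r[0]-r[1]))
t=r[0]*.45+r[1]*.55; print("grasp",t,t-state()["tool_pos"][:2])
# refined clip pose from w3 (pressed pose)
p=np.array([0.61856,-0.26431,0.04265]); q=R.from_quat([.573,.82,0,.004]).as_matrix(); M=np.array(camera_info("wrist")["mount"])
C=(C[0],C[1],q@M[:3,3]+p,q@M[:3,:3])
k=ray("",[[172,134],[373,129]],.052,C)[:,:2]; b=ray("",[[212,267],[344,264]],.008,C)[:,:2]
print(k,b,k.mean(0),b.mean(0),np.linalg.norm(k[1]-k[0]),np.linalg.norm(b[1]-b[0]))
for e in(k,b): v=e[1]-e[0];print(np.degrees(np.arctan2(v[1],v[0])))
```

```text
[[0.4601, 0.0833], [0.4781, 0.1236], [0.4303, 0.016], [0.4991, 0.1706]]
65.88619894317249 0.044168072806866174
grasp [0.46995733 0.1054862 ] [0.03048548 0.06657039]
[[ 0.54982298 -0.21554418]
 [ 0.63177542 -0.18330246]] [[ 0.58252115 -0.29870016]
 [ 0.66500551 -0.26631545]] [ 0.5907992  -0.19942332] [ 0.62376333 -0.28250781] 0.08806663364526146 0.08861398591172998
21.475664334949535
21.43578279642018
```

>>> play_rows(linear=[[0.015,0.033,0],[0.015,0.033,-0.04],[0,0,-0.05],[0,0,-0.025],[0,0,-0.008],[0,0,0],[0,0,0]], turn=[0,0,0,0,0,0,0])

```text
time: 11.15
tool_pos: [0.4709, 0.1047, 0.0005]
tool_rot: [0.001, 0.841, 0.541, 0.001]
contact_force: [-0.1, 0.1, 0.1]
gripper_width: 1.0
grasp_force: 0.0
```

>>> play_rows(linear=[[0,0,0],[0,0,0],[0,0,0],[0,0,0],[0,0,0]], turn=[0,0,0,0,0], hand=0.035)

```text
time: 11.78
tool_pos: [0.471, 0.1048, 0.0005]
tool_rot: [0.001, 0.841, 0.541, 0.001]
contact_force: [-0.9, -0.0, 5.9]
gripper_width: 0.569
grasp_force: 64.6
```

>>> play_rows(linear=[[0,0,0.03],[0.005,-0.01,0.02],[0.005,-0.014,0],[0.005,-0.014,0],[0.005,-0.014,0],[0.005,-0.014,0],[0.0075,-0.016,0],[0,0,0]], turn=[0,7,8,8,8,8,7,0])

```text
time: 12.78
tool_pos: [0.5021, 0.0222, 0.0488]
tool_rot: [-0.0, 0.564, 0.826, -0.0]
contact_force: [0.4, 0.6, -0.5]
gripper_width: 0.568
grasp_force: 63.9
```

>>> play_rows(linear=[[0,0,0],[0,0,-0.015],[0,0,0],[0,0,0]], turn=[0,0,0,0])

```text
time: 13.28
tool_pos: [0.5019, 0.023, 0.0338]
tool_rot: [-0.0, 0.563, 0.827, -0.0]
contact_force: [0.8, -0.1, -1.2]
gripper_width: 0.57
grasp_force: 63.9
```

Run:
```python
from h import *
s=state();print(s["tool_pos"],s["tool_rot"],s["contact_force"])
for n in("side","scene"): save(n,n+"6.png")
a=cv2.imread("pics/side6.png")[110:320,180:380]; b=cv2.imread("pics/scene6.png")[150:360,200:400]
cv2.imwrite("pics/c6.png",cv2.resize(np.hstack([a,b]),None,fx=2,fy=2,interpolation=2))
O=np.array([.5872,-.1901]);d=np.array([np.cos(np.radians(-68.5)),np.sin(np.radians(-68.5))])
v=np.array(s["tool_pos"][:2])-O; print("tcp in clip",v@d, v@[-d[1],d[0]])
a=np.degrees(np.arctan2(s["tool_rot"][2],s["tool_rot"][1]));print("axis",2*a-90-90)
```

```text
[0.50192745 0.02304664 0.03377033] [-4.64983018e-04  5.62648279e-01  8.26696220e-01 -2.40565632e-04] [ 0.80767994 -0.06767783 -1.15759615]
tcp in clip -0.22956787156214578 -0.0012205698560750298
axis -68.478295675369
```

View pics/c6.png

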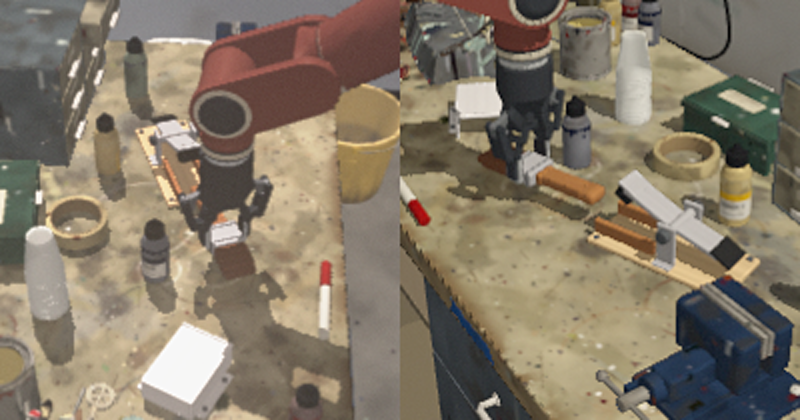

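>>> play_rows(linear=[[0,0,-0.02],[0.005,-0.0126,0],[0.005,-0.0126,0],[0.005,-0.0126,0],[0.005,-0.0126,0],[0.005,-0.0126,0],[0.005,-0.0126,0],[0.005,-0.0126,0]], turn=[0,0,0,0,0,0,0,0])

```text
time: 14.38
tool_pos: [0.5377, -0.0663, 0.0143]
tool_rot: [-0.0, 0.563, 0.827, -0.0]
contact_force: [0.2, 0.2, -0.5]
gripper_width: 0.568
grasp_force: 63.9
```

>>> play_rows(linear=[[0,0,-0.003],[0.0015,-0.004,-0.001],[0.0015,-0.004,0],[0,0,0],[0,0,0]], turn=[0,0,0,0,0])

```text
time: 15.0
tool_pos: [0.5404, -0.0733, 0.0104]
tool_rot: [0.0, 0.563, 0.827, 0.0]
contact_force: [-0.6, 0.1, -1.3]
gripper_width: 0.568
grasp_force: 63.9
```

>>> play_rows(linear=[[0.001,-0.002,-0.001],[0.001,-0.002,0],[0.001,-0.002,0],[0,0,0],[0,0,0]], turn=[0,0,0,0,0])

```text
time: 15.62
tool_pos: [0.5416, -0.0756, 0.0088]
tool_rot: [-0.004, 0.563, 0.826, 0.002]
contact_force: [-5.2, 13.3, 7.0]
gripper_width: 0.566
grasp_force: 64.6
```

Run:
```python
from h import *
s=state();print(s["tool_pos"],s["contact_force"])
save("wrist","w7.png")
```

```text
[ 0.54157915 -0.07563559  0.0088199 ] [-5.20573951 13.33307675  6.97375016]
```

View pics/w7.png

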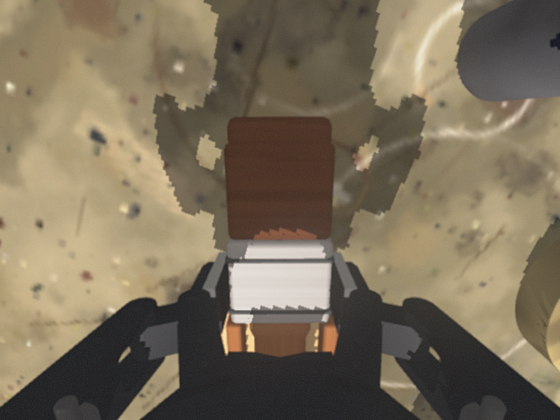

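The ferrule is against the wall ends (about 14 N axially), with the handle centred and resting on the board. Next I release and press the jaw.

>>> play_rows(linear=[[0,0,0],[0,0,0],[0,0,0],[-0.002,0.006,0.02],[0,0,0.06],[0,0,0.06],[0,0,0.02],[0,0,0]], turn=[0,0,0,0,0,0,0,0], hand=0.0854)

```text
time: 16.68
tool_pos: [0.5425, -0.074, 0.1712]
tool_rot: [0.002, 0.563, 0.827, 0.001]
contact_force: [0.3, -0.4, 0.0]
gripper_width: 1.005
grasp_force: 0.0
```

Run:
```python
from h import *
s=state();print(s["tool_pos"],s["contact_force"])
C=cam("wrist"); im=grab_frame("wrist")
d=np.array([np.cos(np.radians(-68.5)),np.sin(np.radians(-68.5))]);O=np.array([.5872,-.1901])
for d_ in trace("wrist","brush")[:1]:
  m=d_["region"]; ys,xs=np.nonzero(m); print(d_["p"],xs.min(),xs.max(),ys.min(),ys.max())
  e=ray("wrist",[[xs.mean(),ys.min()+1]],.018,C)[0,:2]-O; print("bristle end in clip (expect ~-.2)",e@d,e@[-d[1],d[0]])
print("to jaw",[.5645,-.1324]-np.array(s["tool_pos"][:2]))
```

```text
[ 0.54250793 -0.07396483  0.17118913] [ 0.26580642 -0.39707132  0.00593467]
0.86 252 302 118 258
bristle end in clip (expect ~-.2) -0.19940294428688993 -0.0006098078023643156
to jaw [ 0.02199207 -0.05843517]
```

>>> play_rows(linear=[[0.011,-0.029,0],[0.011,-0.029,0],[0,0,0],[0,0,0],[0,0,-0.05],[0,0,-0.03],[0,0,-0.015],[0,0,-0.015]], turn=[0,0,0,0,0,0,0,0], hand=0)

```text
time: 17.77
tool_pos: [0.5638, -0.1311, 0.0594]
tool_rot: [0.0, 0.562, 0.827, 0.0]
contact_force: [-1.5, 1.1, 3.1]
gripper_width: 0.002
grasp_force: 1.3
```

>>> play_rows(linear=[[0,0,-0.008],[0,0,-0.004],[0,0,-0.004],[0,0,0],[0,0,0]], turn=[0,0,0,0,0])

```text
time: 18.4
tool_pos: [0.5641, -0.1312, 0.05]
tool_rot: [-0.001, 0.563, 0.827, -0.0]
contact_force: [-18.5, 8.2, 34.3]
gripper_width: 0.002
grasp_force: 17.2
```

>>> play_rows(linear=[[0,0,0.02],[0,0,0.06],[-0.01,0.03,0.05],[-0.01,0.03,0.02],[0,0,0],[0,0,0]], turn=[0,0,0,0,0,0])

```text
time: 19.15
tool_pos: [0.5432, -0.0718, 0.1927]
tool_rot: [-0.0, 0.563, 0.827, -0.0]
contact_force: [-0.2, 0.0, -0.6]
gripper_width: -0.001
grasp_force: 0.0
```

Run:
```python
from h import *
s=state();print(s["tool_pos"],s["contact_force"])
C=cam("wrist"); save("wrist","w8.png"); save("scene","s8.png")
d=np.array([np.cos(np.radians(-68.5)),np.sin(np.radians(-68.5))]);O=np.array([.5872,-.1901])
for d_ in trace("wrist","brush")[:1]:
  ys,xs=np.nonzero(d_["region"])
  e=ray("wrist",[[xs.mean(),ys.min()+1]],.018,C)[0,:2]-O; print(e@d,e@[-d[1],d[0]])
a=cv2.imread("pics/w8.png"); b=cv2.resize(cv2.imread("pics/s8.png")[180:320,240:430],None,fx=3,fy=3,interpolation=2)
cv2.imwrite("pics/c8.png",cv2.resize(np.hstack([a[:420,150:380],b]),None,fx=.99,fy=.99))
```

```text
[ 0.54322839 -0.07181603  0.19269892] [-0.20273081  0.03824436 -0.57358749]
-0.19838943795414193 -0.0007571654546173583
```

View pics/c8.png

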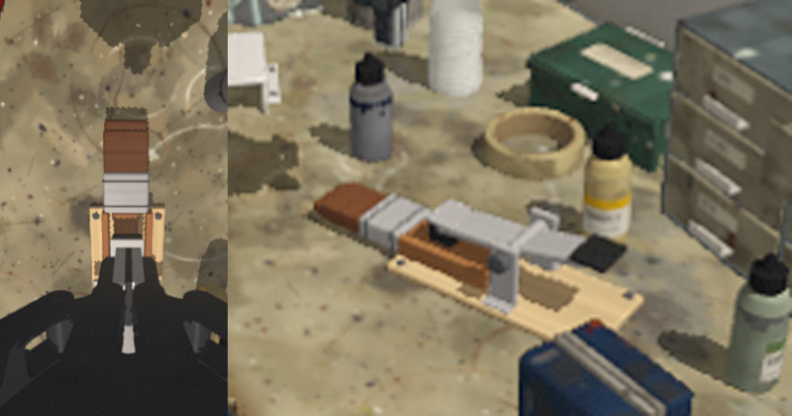

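The picture shows the jaw level and down on the handle, and the ferrule against the clip's front. The brush is centred and nothing is touching it.

```bash
python3 -c "
from plant import *
print(job_done())"
```

```text
the job is handed in; nothing more can be done
None
```

The brush is clamped in the lever clip, with the ferrule against the clip's front, the jaw pressed down on the handle and the arm clear; I handed the job in at about 19 s of the 67 s allowed, and no verdict was returned.

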